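# Press home the tread studs of an upturned shoe

### The job

The upturned shoe in the wooden cradle has three push-in tread studs standing proud of its sole. With the fingertips press each one lightly until it is home: first the round one at the heel, then the small round one at the toe, and last the bar in the middle. Leave the shoe lying in its cradle, neither lifted nor shifted, and leave the things around it where they are.

Things in the scene. Friction and masses are not known exactly. Their poses are not given: they have to be found in the camera images.
- heel_stud (a joint): How far the heel stud is pushed into the sole (m): 0 to 0.001 at the start, 0.006 home (its stop; 0.0045 is enough). It slides straight down, yields at about 2 N and stays where it is left. A round stud, 44 mm across, whose top stands 11 mm above the sole at 0 and 5 mm when home.
- toe_stud (a joint): The same for the toe stud: a round stud 30 mm across near the toe (the broad, longer-tapering end of the sole); same travel, forces, face and height.
- middle_stud (a joint): The same for the middle stud: a bar 24 mm along the shoe by 50 mm across it, in the middle of the sole; same travel, forces, face and height.
- heel_stud_top (a point): Centre of the flat top of the heel stud, about 133 mm above the bench at the start, 98 mm from mid-sole towards the heel; z up, x towards the toe. It sinks as the stud goes in. The top is a rubber face that, once the stud is home, starts to give at 3.6 N, is 5 mm deeper at its end at about 14 N, and springs back. A press of 5 to 10 N is enough; over 25 N is too hard.
- toe_stud_top (a point): Centre of the flat top of the toe stud, same height and axes; 88 mm from the middle of the sole towards the toe.
- middle_stud_top (a point): Centre of the flat top of the middle stud, same height and axes; 5 mm from the middle of the sole towards the heel.
- shoe: The shoe on its yellow last, brown leather, 280 mm long, up to 101 mm wide, 92 mm high, about 0.8 kg, lying loose and sole up in the cradle. Origin at the underside of the last, below the middle of the sole, 30 mm above the bench; x points to the toe, z up to the sole, which is flat and 92 mm above the origin (122 mm above the bench).
- cradle: Fixed wooden cradle under the shoe, base 260 x 120 mm, 16 mm thick, with a saddle under the heel and one under the toe, all below the sole. Origin on the bench under its centre; x along the shoe to the toe.
- glue_jar: Bystander: standing glue jar, 68 mm across, 95 mm tall; origin at the centre of its underside.
- tack_tin: Bystander: low steel tin, 64 mm across, 42 mm tall; origin at the centre of its underside.
- hammer: Bystander: hammer lying on the bench to one side of the shoe, handle to its -x; origin under its middle.
- brush: Bystander: brush lying on the bench to one side of the shoe, handle to its -x; origin under its middle.

How it is judged:
On the way, in this order (a step that is already met when the one before it is completed fails the run):
1. the heel stud is pressed home while the other two still stand proud (value of joint heel_stud above 0.0045 m and value of joint each of toe_stud, middle_stud below 0.002 m), for 0.1 s.
2. the toe stud is pressed home while the middle one still stands proud (value of joint each of heel_stud, toe_stud above 0.0045 m and value of joint middle_stud below 0.002 m), for 0.1 s.
3. the middle stud is pressed home as well (value of joint each of heel_stud, toe_stud, middle_stud above 0.0045 m), for 0.1 s.
At the end, for the whole second after the job is handed in: All three studs are pushed in at least 4.5 mm of their 6 mm, the shoe rests in its cradle within 15 mm of where it lay and tilted less than 0.08 rad, and the jar, tin, hammer and brush are within 20 mm of where they were (all of step 3 and distance of shoe from where it was at the start of the episode below 0.015 m and angle between shoe's own z axis and vertical below 0.08 rad and linear speed of shoe below 0.02 m/s and distance of each of glue_jar, tack_tin, hammer, brush from where it was at the start of the episode below 0.02 m); the robot touches nothing.
It fails at once if the toe stud is pushed in (over 2 mm) before the heel stud is home (value of joint toe_stud above 0.002 m and value of joint heel_stud below 0.0045 m).
It fails at once if the middle stud is pushed in (over 2 mm) before the toe stud is home (value of joint middle_stud above 0.002 m and value of joint toe_stud below 0.0045 m).
It fails at once if the shoe or a stud is pressed with more than 25 N (contact force between any of the fingers, the arm and shoe above 25 N).
It fails at once if the shoe is shifted or lifted by more than 15 mm or tipped by more than 0.15 rad (distance of shoe from where it was at the start of the episode above 0.015 m or angle between shoe's own z axis and vertical above 0.15 rad).
It fails at once if the glue jar, tack tin, hammer or brush is moved more than 20 mm (distance of any of glue_jar, tack_tin, hammer, brush from where it was at the start of the episode above 0.02 m).
It also fails if it takes over 45 s, if anything falls off the work surface, if the arm or the gripper's body presses on something with over 40 N, if the wrist force passes 120 N, or if a joint passes its speed limit or range.

### The arm

A 6-joint arm with a two-finger parallel gripper is mounted at the origin on the work surface. World frame = base frame: x ahead of the robot, y to its left, z up, the work surface at z = 0. Lengths are in m, angles in rad, forces in N, time in s.
With the tool pointing down it reaches from about 0.25 to 0.775 m from the base axis. Payload 4 kg.
Tool frame: the origin (TCP) lies midway between the tips of the shut fingers; the grasp point (between the pads) lies robot.pinch_z behind it (robot.pinch_z is the distance from the TCP to the grasp point, in m); z points along the fingers, y is the direction in which the jaws open and shut (so a half turn about z gives the same grasp; the last joint's range is limited). The gripper opens to 94 mm and grips with 3 to 60 N. Pads are 16 mm wide; open, the fingers measure 119 mm over their backs; the gripper's body (75 mm by 177 mm) begins 78 mm behind the grasp point.
Start: joints at [1.022, 0.087, 1.371, -0, 1.684, -0.103], TCP at [0.237, 0.496, 0.206] pointing down, gripper open.
Joint ranges: [-3.1, 3.1], [-0.76, 2.03], [0.27, 2.55], [-1.08, 4.22], [0.17, 2.65], [-2.57, 2.57]. Speed limits (rad/s): [2.79, 2.79, 3.14, 3.14, 3.14, 3.14].

### API

Orientations are given as [roll, pitch, yaw] about the fixed x, y, z axes, in that order (R = Rz(yaw) Ry(pitch) Rx(roll)).
In Python, from bench import robot gives the robot as it stands.
- The arm moves only by the tool jog_arm, never from a script. Its argument "steps" is a list that holds one entry, the list of rows, each a list of 7 numbers: the shift along the tool's x, y, z in cm, then the turn, a rotation vector about the tool's x, y, z in degrees, then the gripper's target within -1 to 1 (fully open at 1, half-way at 0, shut at -1). A call has 1 to 12 rows; each row shifts and turns the commanded pose from where the row before left it, along the tool's axes as they then stand; what a row does not reach is not made up. A row lasts 1/8 s, in which the tool goes at most 62.5 mm and 10.7 degrees, less where a joint would pass 70% of its speed; a pose out of reach is approached as far as the arm can. A call with a gripper value outside its range is refused whole. The fingers move at their own pace and stop on an object; the grip force is fixed at half the most. Time passes only in rows, so rows that do not move let the fingers close. It gives the time, the measured TCP pose, the force and the opening at its end, in the units of the state.
- robot.get_obs(): the state, without advancing time (a new reading comes with each control period).
- robot.snapshot(name): name is "scene" or "side" or "wrist"; returns the picture (384x512x3 uint8, red, green, blue); there is no depth.
- robot.camera_info(name): a dict with "mtx" (3x3 intrinsics, pixels), "dist" ([k1, k2, p1, p2, k3] as OpenCV has them; the pictures are not rectified), "R" (3x3) and "t" (3): a world point X has camera coordinates R X + t; the wrist camera has in their place "hand_eye" (4x4, takes a point from camera to tool coordinates, whose origin is the TCP and whose axes are the flange's). Camera axes: x right, y down, z forward; pixel columns grow to the right and rows downward; lengths in m; the calibration is good to about 2 mm. A picture is of the moment at which its call begins: read the wrist's pose just before it. camera_info takes no time and is no camera call.
- robot.close_job(): hands the job in, once; it reports no verdict.
The state is a dict: "time": time; "joint_positions": joint angles; "qvel": joint speeds; "joint_torque": joint torques, N m; "tool_pos": TCP position; "ee_rot": TCP orientation; "wrist_force": force on the tool from outside, world axes, zero at the start; "wrist_torque": the same for the moment, N m; "width": finger opening in m.
Only numpy, scipy, OpenCV 4.12 (cv2) and the standard library are available. Lean on these libraries where they do the work, as an engineer would, in place of code of your own. Each camera call takes 0.05 s, during which the arm holds its last target. There are 200 camera calls.

## Working session

There is one attempt and no reset: what is moved stays moved. The work goes in short steps, Python scripts to look and compute and a tool call to move; the robot and the scene stay as the last step left them, time stands still between calls to the robot, and variables do not carry over. Pictures are saved under pics/ and viewed, about 8 in all and at most 12, crops included, and the job is handed in when it is done.

Besides the shell and the picture viewer there is one more tool, called after "Request:" as name(argument=value, ...) on one line, values as JSON. jog_arm: Moves the arm, as the interface text tells. Its arguments: {"type":"object","properties":{"steps":{"type":"array"}},"required":["steps"]}

```bash
mkdir -p pics
python3 - <<'E'
from bench import robot
import cv2, numpy as np
o=robot.get_obs(); print({k:np.round(v,3) for k,v in o.items()}, robot.pinch_z)
for n in ["scene","side"]:
    cv2.imwrite(f"pics/{n}0.png",robot.snapshot(n)[:,:,::-1]); c=robot.camera_info(n)
    print(n,{k:np.round(v,3).tolist() for k,v in c.items()}, 'cam pos',-np.array(c['R']).T@c['t'])
print(robot.camera_info("wrist"))
E
```

```text
{'time': np.float64(0.0), 'joint_positions': array([ 1.022,  0.088,  1.372,  0.   ,  1.684, -0.103]), 'qvel': array([ 0.001,  0.002, -0.   ,  0.002,  0.   ,  0.001]), 'joint_torque': array([-1.0000e-03, -3.4018e+01, -3.0242e+01,  7.2000e-02,  3.3000e-02,
       -0.0000e+00]), 'tool_pos': array([0.237, 0.496, 0.204]), 'ee_rot': array([-3.139, -0.   ,  2.696]), 'wrist_force': array([0.33 , 0.572, 0.377]), 'wrist_torque': array([ 0.024, -0.029,  0.001]), 'width': np.float64(0.094)} 0.0188
scene {'mtx': [[482.113, 0.0, 260.837], [0.0, 482.113, 197.233], [0.0, 0.0, 1.0]], 'dist': [0.061, 0.0, 0.0, 0.0, 0.0], 'R': [[0.031, 1.0, 0.003], [0.68, -0.019, -0.733], [-0.733, 0.025, -0.68]], 't': [-0.028, -0.328, 1.806]} cam pos [ 1.54665345 -0.02329018  0.98819245]
side {'mtx': [[427.11, 0.0, 259.236], [0.0, 427.11, 191.343], [0.0, 0.0, 1.0]], 'dist': [0.035, 0.0, 0.0, 0.0, 0.0], 'R': [[-0.969, -0.245, 0.016], [-0.176, 0.646, -0.742], [0.171, -0.723, -0.67]], 't': [0.578, 0.165, 1.012]} cam pos [0.4162437  0.76624642 0.79088606]
{'mtx': array([[326.64689621,   0.        , 253.95422169],
       [  0.        , 326.64689621, 190.74085977],
       [  0.        ,   0.        ,   1.        ]]), 'dist': array([-0.01084622,  0.        ,  0.        ,  0.        ,  0.        ]), 'hand_eye': array([[ 7.27777743e-04, -9.65744461e-01, -2.59493942e-01,
         7.61354830e-02],
       [ 9.99999689e-01,  6.24123046e-04,  4.81838386e-04,
        -1.44728637e-03],
       [-3.03376603e-04, -2.59494212e-01,  9.65744615e-01,
        -1.78801279e-01],
       [ 0.00000000e+00,  0.00000000e+00,  0.00000000e+00,
         1.00000000e+00]])}
```

View pics/scene0.png

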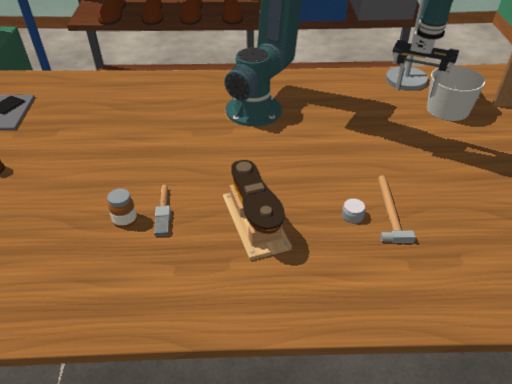

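View pics/side0.png

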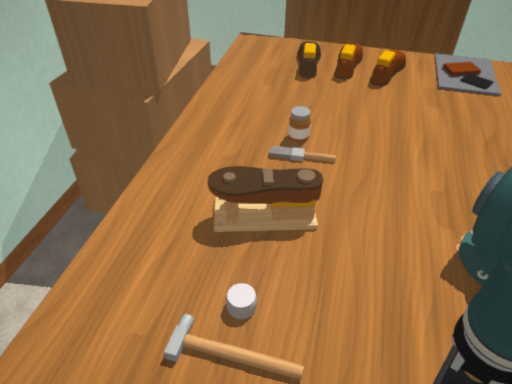

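Scene view: the shoe has its studs at about (244,167), (255,188) and (266,211). Side view: studs at about (306,177), (268,176) and (229,177). The jar, brush, tin and hammer stand well to the sides. Next I measure the studs and check which end is the toe.

```bash
cat > h.py <<'E'
import cv2, numpy as np
from bench import robot
def ray(n,px,z,obs=None):
    c=robot.camera_info(n)
    p=cv2.undistortPoints(np.array(px,float).reshape(-1,1,2),c['mtx'],c['dist']).reshape(-1,2)
    d=np.c_[p,np.ones(len(p))]
    if n=='wrist':
        from scipy.spatial.transform import Rotation as Ro
        T=np.eye(4);T[:3,:3]=Ro.from_euler('xyz',obs['ee_rot']).as_matrix();T[:3,3]=obs['tool_pos']
        M=T@c['hand_eye'];R=M[:3,:3];C=M[:3,3];d=d@R.T
    else:
        R=np.array(c['R']);C=-R.T@c['t'];d=d@R
    return C+d*((z-C[2])/d[:,2])[:,None]
E
python3 - <<'E'
from h import *
print(ray('scene',[(244,167),(255,188),(266,211)],.133).round(4))
print(ray('side',[(306,177),(268,176),(229,177)],.133).round(4))
a=cv2.imread('pics/scene0.png')[150:265,210:310]; b=cv2.imread('pics/side0.png')[155:245,195:335]
a=cv2.resize(a,None,fx=4,fy=4,interpolation=2); b=cv2.resize(b,None,fx=2.8,fy=2.8,interpolation=2)
im=np.zeros((max(len(a),len(b)),a.shape[1]+b.shape[1],3),np.uint8); im[:len(a),:a.shape[1]]=a; im[:len(b),a.shape[1]:]=b
print(im.shape); cv2.imwrite('pics/zoom.png',im)
E
```

```text
[[ 0.5002 -0.0355  0.133 ]
 [ 0.5892 -0.0067  0.133 ]
 [ 0.6773  0.0192  0.133 ]]
[[ 0.4887 -0.0227  0.133 ]
 [ 0.5774 -0.0023  0.133 ]
 [ 0.6663  0.0258  0.133 ]]
(460, 792, 3)
```

View pics/zoom.png

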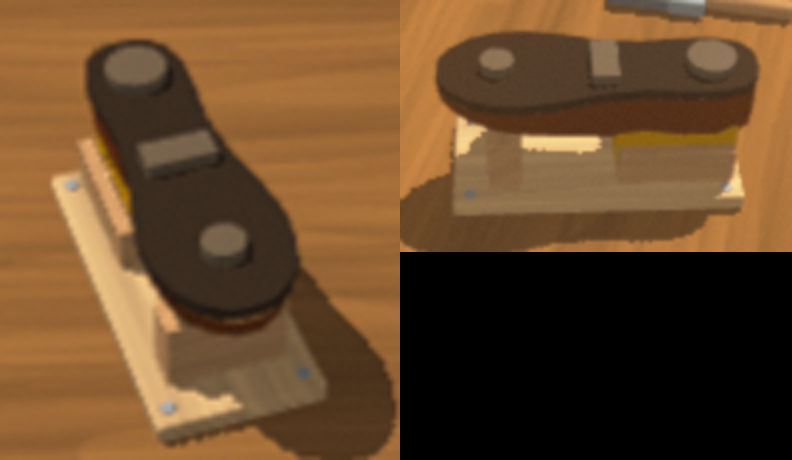

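The heel (big stud) is on the robot's side and the toe is on the far side. Averaging the two views puts the bar near (0.583,-0.004), and the spacing of about 93 mm matches what was given. I move above it with the fingers open for a wrist view.

Request:
jog_arm(steps=[[[-4.4,-2.5,-0.4,0,0,0,1],[-4.4,-2.5,-0.4,0,0,0,1],[-4.4,-2.5,-0.4,0,0,0,1],[-4.4,-2.5,-0.4,0,0,0,1],[-4.4,-2.5,-0.4,0,0,0,1],[-4.4,-2.5,-0.4,0,0,0,1],[-4.4,-2.5,-0.4,0,0,0,1],[-4.4,-2.5,-0.4,0,0,0,1],[-4.4,-2.5,-0.4,0,0,0,1],[-4.4,-2.5,-0.4,0,0,0,1],[-4.4,-2.5,-0.4,0,0,0,1],[-4.4,-2.5,-0.4,0,0,0,1]]])

```text
time: 1.6
tool_pos: [0.5848, -0.0035, 0.253]
ee_rot: [3.142, -0.001, 2.696]
wrist_force: [-0.1, -0.5, -0.5]
width: 0.0942
```

Request:
jog_arm(steps=[[[0,0,0,0,0,-10.3,1],[0,0,0,0,0,-10.3,1],[0,0,0,0,0,-10.3,1],[0,0,0,0,0,-10.3,1],[0,0,0,0,0,0,1],[0,0,0,0,0,0,1]]])

```text
time: 2.35
tool_pos: [0.5841, -0.0021, 0.2531]
ee_rot: [3.141, -0.001, -2.871]
wrist_force: [0.2, -0.2, 0.9]
width: 0.0942
```

Run:
```python
from h import *
o=robot.get_obs();im=robot.snapshot('wrist')
cv2.imwrite('pics/w1.png',im[:,:,::-1]); np.save('o1.npy',np.r_[o['tool_pos'],o['ee_rot']])
print(o['time'],o['tool_pos'],o['ee_rot'],o['wrist_force'],o['joint_positions'])
```

```text
2.35 [ 0.58406626 -0.00205049  0.25313412] [ 3.14127873e+00 -5.49687722e-04 -2.87082662e+00] [ 0.17598761 -0.21505805  0.89711426] [-1.00625350e-01  1.60500018e-01  1.19590382e+00  9.52244420e-05
  1.78581495e+00 -1.94216734e+00]
```

View pics/w1.png

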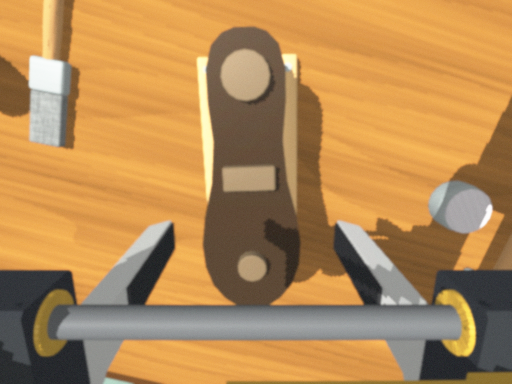

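Wrist view: heel stud at about (246,75), bar at (249,179), toe stud at (253,267). All three are clear, the shoe is aligned with the tool x axis, and the fingers are outside the sole.

```bash
cat > m.py <<'E'
from h import *
def studs(f,o,lo=(200,20,150),z=.133):
    im=cv2.imread(f); b=im[...,2].astype(int)
    m=((b>110)).astype(np.uint8); m[:, :212]=0; m[:,292:]=0
    n,l,s,c=cv2.connectedComponentsWithStats(m)
    for i in range(1,n):
        if 300<s[i,4]<4000 and s[i,1]>35 and s[i,1]<300:
            x,y,w,h=s[i,:4]; p=[(x-.5,c[i][1]),(x+w-.5,c[i][1]),(c[i][0],y-.5),(c[i][0],y+h-.5),c[i]]
            q=ray('wrist',p,z,o); print(c[i].round(1),s[i].tolist(),q[4].round(4),'w',np.linalg.norm(q[0]-q[1]).round(4),'h',np.linalg.norm(q[2]-q[3]).round(4))
E
python3 - <<'E'
from m import *
v=np.load('o1.npy'); studs('pics/w1.png',dict(tool_pos=v[:3],ee_rot=v[3:]))
E
```

```text
[247.9 177.9] [221, 164, 55, 29, 1431] [ 0.577  -0.0104  0.133 ] w 0.0516 h 0.0279
[250.9 266.8] [237, 251, 30, 31, 705] [0.665  0.0169 0.133 ] w 0.0303 h 0.0346
[219.8 297.2] [212, 279, 24, 27, 305] [ 0.7075 -0.005   0.133 ] w 0.025 h 0.0316
```

Run:
```python
from h import *
v=np.load('o1.npy'); o=dict(tool_pos=v[:3],ee_rot=v[3:])
q=ray('wrist',[(246,75),(221,75),(271,75),(248,178),(251.5,266.5)],.133,o);print(q.round(4),np.linalg.norm(q[1]-q[2]), np.linalg.norm(q[0]-q[3]))
```

```text
[[ 0.4893 -0.036   0.133 ]
 [ 0.4951 -0.0569  0.133 ]
 [ 0.4835 -0.0151  0.133 ]
 [ 0.5771 -0.0102  0.133 ]
 [ 0.6646  0.0173  0.133 ]] 0.043325782030719295 0.0914719133585069
```

Request:
jog_arm(steps=[[[3.4,-0.3,0,0,0,-1.5,-1],[3.4,-0.3,0,0,0,0,-1],[3.4,-0.3,0,0,0,0,-1],[0,0,3.5,0,0,0,-1],[0,0,3.5,0,0,0,-1],[0,0,0,0,0,0,-1],[0,0,0,0,0,0,-1]]])

```text
time: 3.28
tool_pos: [0.4897, -0.04, 0.1849]
ee_rot: [-3.141, 0.002, -2.843]
wrist_force: [0.2, -1.3, 0.3]
width: 0.0274
```

Run:
```python
from h import *
o=robot.get_obs();im=robot.snapshot('wrist')[:,:,::-1]; s=robot.snapshot('side')[:,:,::-1]
im2=cv2.resize(im,(400,300)); s2=cv2.resize(s[100:220,180:340],(400,300))
cv2.imwrite('pics/w2.png',np.hstack([im2,s2]));cv2.imwrite('pics/w2full.png',im)
print(o['time'],o['tool_pos'],o['ee_rot'],o['wrist_force'],o['width'])
```

```text
3.275 [ 0.48973531 -0.04001423  0.18487655] [-3.14072295e+00  1.69337356e-03 -2.84261540e+00] [ 0.18098034 -1.25177758  0.26687554] 0.02735270544804823
```

View pics/w2.png

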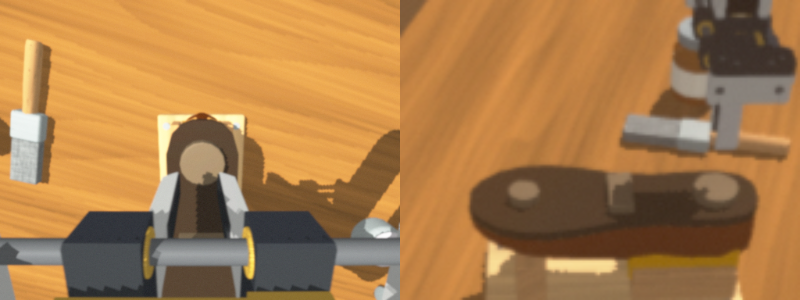

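Wrist (left half): the heel stud at about (260,209) full scale sits centred ahead of the closing tips. The side view agrees. I shift about 3 mm in y, shut the fingers and approach.

Request:
jog_arm(steps=[[[0,0.3,1.5,0,0,0,-1],[0,0,1.5,0,0,0,-1],[0,0,0.5,0,0,0,-1],[0,0,0,0,0,0,-1]]])

```text
time: 3.88
tool_pos: [0.4877, -0.037, 0.1475]
ee_rot: [3.141, -0.002, -2.842]
wrist_force: [-0.6, 0.1, 0.5]
width: 0.0001
```

Run:
```python
from h import *
o=robot.get_obs();im=robot.snapshot('wrist')[:,:,::-1]; s=robot.snapshot('side')[:,:,::-1]
cv2.imwrite('pics/w3.png',np.hstack([cv2.resize(im[100:340,90:410],(400,300)),cv2.resize(s[110:200,220:340],(400,300))]))
oo=dict(tool_pos=np.array([.48973531,-.04001423,.18487655]),ee_rot=np.array([-3.14072,.00169,-2.84262]))
print(ray('wrist',[(260,208.6)],.133,oo), o['time'],o['tool_pos'],o['ee_rot'],o['wrist_force'],o['width'])
```

```text
[[ 0.48753435 -0.03650066  0.133     ]] 3.875 [ 0.48769096 -0.03698301  0.14750251] [ 3.14067888e+00 -1.52718365e-03 -2.84217599e+00] [-0.60660853  0.08696511  0.53379237] 0.00014332465371105882
```

View pics/w3.png

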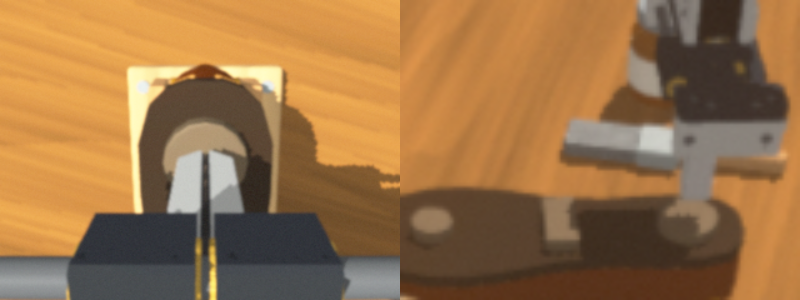

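The shut tips sit over the middle of the heel stud. I press down in small steps.

Request:
jog_arm(steps=[[[0,0,0.6,0,0,0,-1],[0,0,0.5,0,0,0,-1],[0,0,0.2,0,0,0,-1],[0,0,0.2,0,0,0,-1],[0,0,0,0,0,0,-1]]])

```text
time: 4.6
tool_pos: [0.4881, -0.0371, 0.1333]
ee_rot: [3.141, -0.0, -2.842]
wrist_force: [-0.5, -0.2, -0.2]
width: 0.0002
```

Request:
jog_arm(steps=[[[0,0,0.2,0,0,0,-1],[0,0,0.1,0,0,0,-1],[0,0,0,0,0,0,-1]]])

```text
time: 4.97
tool_pos: [0.4884, -0.0371, 0.1308]
ee_rot: [-3.141, 0.001, -2.842]
wrist_force: [0.0, 0.6, 1.4]
width: 0.0004
```

Request:
jog_arm(steps=[[[0,0,0.2,0,0,0,-1],[0,0,0.1,0,0,0,-1],[0,0,0,0,0,0,-1]]])

```text
time: 5.35
tool_pos: [0.4884, -0.0371, 0.1274]
ee_rot: [-3.141, 0.0, -2.842]
wrist_force: [0.9, -0.4, 0.9]
width: 0.0005
```

Request:
jog_arm(steps=[[[0,0,0.1,0,0,0,-1],[0,0,0,0,0,0,-1]]])

```text
time: 5.6
tool_pos: [0.4884, -0.0371, 0.127]
ee_rot: [-3.141, 0.001, -2.842]
wrist_force: [-0.5, 0.7, 4.3]
width: 0.0005
```

Request:
jog_arm(steps=[[[0,0,0.1,0,0,0,-1],[0,0,0,0,0,0,-1]]])

```text
time: 5.85
tool_pos: [0.4884, -0.0371, 0.1261]
ee_rot: [-3.141, 0.001, -2.842]
wrist_force: [-1.1, 0.2, 6.1]
width: 0.0004
```

Request:
jog_arm(steps=[[[0,0,0.1,0,0,0,-1],[0,0,0,0,0,0,-1]]])

```text
time: 6.1
tool_pos: [0.4884, -0.0371, 0.1254]
ee_rot: [-3.141, 0.001, -2.842]
wrist_force: [-0.7, -0.2, 6.8]
width: 0.0004
```

Force is 6.8 N at z=0.1254 and climbs steeply past 4 N, so the heel stud is home. Next I lift and move 18.6 cm to the toe.

Request:
jog_arm(steps=[[[0,0,-1.5,0,0,0,-1],[0,0,-2.0,0,0,0,-1],[-4,0,0,0,0,0,-1],[-5,0,0,0,0,0,-1],[-5,0,0,0,0,0,-1],[-4.6,0,0,0,0,0,-1],[0,0,0,0,0,0,-1],[0,0,0.8,0,0,0,-1],[0,0,0,0,0,0,-1]]])

```text
time: 7.22
tool_pos: [0.6643, 0.0174, 0.1509]
ee_rot: [3.141, -0.002, -2.843]
wrist_force: [0.3, -0.1, 0.4]
width: 0.0005
```

Run:
```python
from h import *
o=robot.get_obs();im=robot.snapshot('wrist')[:,:,::-1]; s=robot.snapshot('side')[:,:,::-1]; c=robot.snapshot('scene')[:,:,::-1]
cv2.imwrite('pics/w4.png',np.hstack([cv2.resize(im[60:330,130:370],(266,300)),cv2.resize(s[130:205,200:266],(264,300)),cv2.resize(c[165:240,230:296],(264,300))]))
print(o['time'],o['tool_pos'],o['ee_rot'],o['wrist_force'],o['width'])
```

```text
7.225 [0.66431619 0.01740366 0.15085846] [ 3.14093957e+00 -1.91287602e-03 -2.84272151e+00] [ 0.27639421 -0.11652087  0.40615215] 0.0005371520389129484
```

View pics/w4.png

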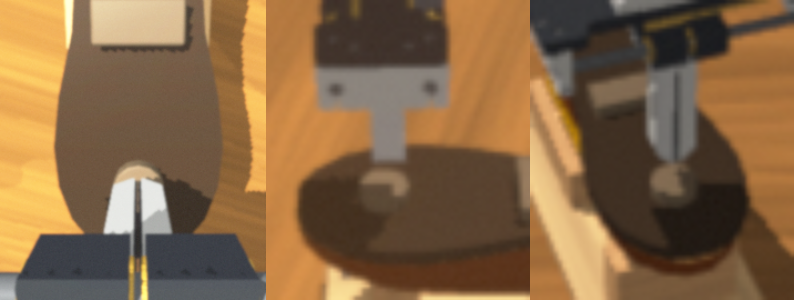

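The shut tips are centred over the toe stud in the wrist, side and scene crops. I press.

Request:
jog_arm(steps=[[[0,0,0.6,0,0,0,-1],[0,0,0.6,0,0,0,-1],[0,0,0.4,0,0,0,-1],[0,0,0.2,0,0,0,-1],[0,0,0.2,0,0,0,-1],[0,0,0,0,0,0,-1]]])

```text
time: 8.12
tool_pos: [0.6661, 0.0178, 0.1315]
ee_rot: [-3.142, 0.001, -2.842]
wrist_force: [-0.4, -0.9, 0.4]
width: 0.0006
```

Request:
jog_arm(steps=[[[0,0,0.2,0,0,0,-1],[0,0,0.1,0,0,0,-1],[0,0,0,0,0,0,-1]]])

```text
time: 8.5
tool_pos: [0.6661, 0.0178, 0.1286]
ee_rot: [-3.141, 0.001, -2.842]
wrist_force: [0.1, -0.5, 1.7]
width: 0.0004
```

Request:
jog_arm(steps=[[[0,0,0.1,0,0,0,-1],[0,0,0,0,0,0,-1]]])

```text
time: 8.75
tool_pos: [0.6661, 0.0178, 0.1275]
ee_rot: [-3.142, 0.001, -2.842]
wrist_force: [0.6, 0.3, 0.6]
width: 0.0008
```

Request:
jog_arm(steps=[[[0,0,0.1,0,0,0,-1],[0,0,0,0,0,0,-1]]])

```text
time: 9.0
tool_pos: [0.6661, 0.0178, 0.1271]
ee_rot: [-3.141, 0.001, -2.842]
wrist_force: [-1.3, -0.0, 4.0]
width: 0.0008
```

Request:
jog_arm(steps=[[[0,0,0.1,0,0,0,-1],[0,0,0,0,0,0,-1]]])

```text
time: 9.25
tool_pos: [0.6661, 0.0178, 0.1263]
ee_rot: [-3.141, 0.001, -2.842]
wrist_force: [-0.7, 0.2, 5.8]
width: 0.0006
```

Request:
jog_arm(steps=[[[0,0,0.1,0,0,0,-1],[0,0,0,0,0,0,-1]]])

```text
time: 9.5
tool_pos: [0.6662, 0.0178, 0.1257]
ee_rot: [-3.141, 0.001, -2.842]
wrist_force: [-1.2, 0.4, 6.4]
width: -0.0001
```

The toe stud shows the same profile (6.4 N at 0.1257), so it is home. Next is the bar, 9.3 cm back.

Request:
jog_arm(steps=[[[0,0,-1.5,0,0,0,-1],[0,0,-1.5,0,0,0,-1],[4.3,0,0,0,0,0,-1],[5,0,0,0,0,0,-1],[0,0,0,0,0,0,-1],[0,0,0.5,0,0,0,-1],[0,0,0,0,0,0,-1]]])

```text
time: 10.38
tool_pos: [0.578, -0.0094, 0.1493]
ee_rot: [3.141, 0.0, -2.842]
wrist_force: [-1.1, -0.8, -0.2]
width: 0.0005
```

Run:
```python
from h import *
o=robot.get_obs();im=robot.snapshot('wrist')[:,:,::-1]; s=robot.snapshot('side')[:,:,::-1]; c=robot.snapshot('scene')[:,:,::-1]
cv2.imwrite('pics/w5.png',np.hstack([cv2.resize(im[60:330,130:370],(266,300)),cv2.resize(s[130:205,230:296],(264,300)),cv2.resize(c[145:220,225:291],(264,300))]))
print(o['time'],o['tool_pos'],o['ee_rot'],o['wrist_force'],o['width'])
```

```text
10.375 [ 0.57804647 -0.00939897  0.14931852] [ 3.14148953e+00  3.14510720e-04 -2.84170176e+00] [-1.05505271 -0.80572594 -0.21972566] 0.0005085690041436026
```

View pics/w5.png

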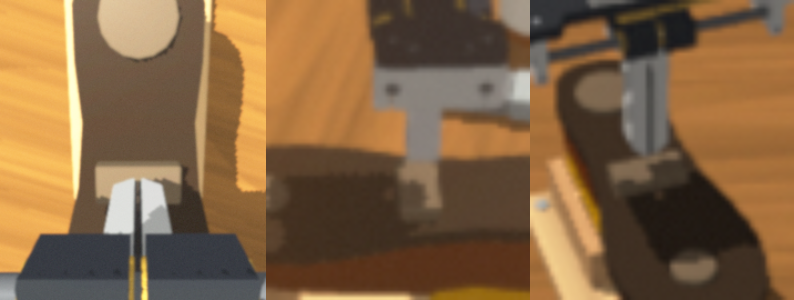

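The tips are centred over the bar in all three crops. I press.

Request:
jog_arm(steps=[[[0,0,0.6,0,0,0,-1],[0,0,0.6,0,0,0,-1],[0,0,0.3,0,0,0,-1],[0,0,0.2,0,0,0,-1],[0,0,0.2,0,0,0,-1],[0,0,0,0,0,0,-1]]])

```text
time: 11.28
tool_pos: [0.5772, -0.0097, 0.1305]
ee_rot: [-3.141, 0.0, -2.842]
wrist_force: [0.6, -1.1, 0.2]
width: 0.0005
```

Request:
jog_arm(steps=[[[0,0,0.2,0,0,0,-1],[0,0,0.1,0,0,0,-1],[0,0,0,0,0,0,-1]]])

```text
time: 11.65
tool_pos: [0.5772, -0.0097, 0.1275]
ee_rot: [-3.141, 0.0, -2.842]
wrist_force: [-0.3, 0.2, 2.0]
width: 0.0006
```

Request:
jog_arm(steps=[[[0,0,0.1,0,0,0,-1],[0,0,0,0,0,0,-1]]])

```text
time: 11.9
tool_pos: [0.5773, -0.0097, 0.1271]
ee_rot: [-3.141, 0.001, -2.842]
wrist_force: [-1.7, 0.3, 4.2]
width: 0.0003
```

Request:
jog_arm(steps=[[[0,0,0.1,0,0,0,-1],[0,0,0,0,0,0,-1]]])

```text
time: 12.15
tool_pos: [0.5773, -0.0097, 0.1262]
ee_rot: [-3.141, 0.001, -2.842]
wrist_force: [-1.2, -0.6, 5.5]
width: 0.0006
```

Request:
jog_arm(steps=[[[0,0,0.1,0,0,0,-1],[0,0,0,0,0,0,-1]]])

```text
time: 12.4
tool_pos: [0.5773, -0.0097, 0.1256]
ee_rot: [-3.141, 0.001, -2.842]
wrist_force: [-2.2, 0.3, 6.6]
width: 0.0003
```

Request:
jog_arm(steps=[[[0,0,-1.5,0,0,0,-1],[0,0,-4,0,0,0,-1],[0,0,-5,0,0,0,-1],[0,0,-2,0,0,0,-1],[0,0,0,0,0,0,-1],[0,0,0,0,0,0,-1]]])

```text
time: 13.15
tool_pos: [0.5765, -0.0096, 0.2477]
ee_rot: [3.14, -0.003, -2.842]
wrist_force: [0.2, 0.0, -0.6]
width: 0.0006
```

Run:
```python
from h import *
s=robot.snapshot('side')[:,:,::-1]; s0=cv2.imread('pics/side0.png')
cv2.imwrite('pics/end.png',np.vstack([cv2.resize(i[150:240,195:335],None,fx=3.3,fy=3.3) for i in (s0,s)]))
print(robot.get_obs()['wrist_force'])
```

```text
[-0.0763878   0.17142832 -0.24406493]
```

View pics/end.png

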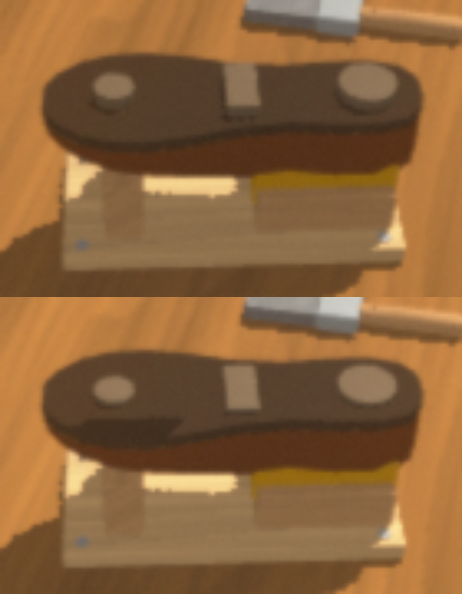

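Before (top) and after (bottom): all three studs are now lower, and the shoe has not moved.

```bash
python3 -c "
from bench import robot
robot.close_job()"
```

```text
the job is handed in; nothing more can be done
```

I pressed the three studs home with shut fingertips in the required order (heel, toe, middle bar) and handed the job in. The arm's clock read about 13 s of the 45 s allowed. No verdict is reported.

- **Presses:** each stud yielded at about 2 N or less. The force then climbed to 6.4–6.8 N with the fingertips at z ≈ 0.1255 m, just below the expected home height of 0.127 m. I had no direct reading of how far each stud went in, so this is judged from force, height and the pictures.
- **Final picture:** the before/after side view shows all three studs sunk and the shoe in the same place in its cradle. The arm is clear, 12 cm above the sole, with near-zero wrist force. The brush is unmoved as far as that crop shows. I did not recheck the jar, tin and hammer, but the arm never went near them at low height.
- **Disagreement:** the scene and side cameras differed by about 12 mm on where the studs were. I relied on the close wrist view, and it put the tips on the stud centres each time.

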